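# Unclip and lift off the lamp cover of a spectrophotometer

### The job

The lamp of the spectrophotometer is to be changed: take its grey lamp cover off and leave it lying flat, right way up, in the middle of the dark rubber mat, set down rather than dropped. A snap tab holds the cover: squeeze it towards the upright metal pull, easing the cover towards its tongues, just hard enough to free the hook, for the tab is brittle and snaps if squeezed hard; keep it pressed while you swing that edge up and draw the two tongues out from under the other edge, and never wrench at a cover that is still caught. Do not touch the lamp underneath, and leave everything else where it stands.

Things in the scene. Friction and masses are not known exactly. Their poses are not given: they have to be found in the camera images.
- instrument: White bench spectrophotometer, fixed, 300 mm deep (x), 360 wide (y), flat deck 160 above the bench; origin at the centre of its underside, z up. Its back (-x) is towards the robot; along its far side a grey console up to 183 high. On the -y part of the deck lies the sample compartment's grey lid, 9 high.
- opening (a point): Middle of the lamp opening in the instrument's deck, at the deck's top face; axes as the instrument's. The opening is 103 mm (x) by 71 (y), with y offset 70 towards the instrument's +y side; the deck is 4 mm thick and hollow underneath.
- cover_mid (a point): Middle of the loose grey cover (about 100 g), on the underside of its plate; x from tab end to tongue end, z up. Seated: plate on the deck, tab end towards the robot. Plate 3 mm thick, x -56 to +50.5, 82 wide. Its skirt reaches 24 down into the opening, with 1.5 play each way. Skirt foot is flat: laid down right way up, the cover stands on it, this point 24 above the mat.
- pinch (a point): Nominal middle of the pinch across tab and pull (along the cover's x) that frees and carries the cover: 35.5 mm from cover_mid towards -x, 16 above the plate's underside (13 above its top, 16 above the deck). Tab bead 20 to -x of it. Far face of the pull, a stiff upright plate 44 wide, 5 thick, top 12 above: 20 to +x, but screwed on in slots up to 5 off either way: pinch 35 to 45 wide.
- tongues (a point): Tongue end of the cover: 50.5 mm from cover_mid towards +x, at the plate's underside. Two tongues reach 8 mm on from here (to +x) under the deck's edge. With the tab held in, the cover swings up about this line; at 0.3 rad everything at the tab end is clear of the deck; then draw it 15 mm to -x and up. Axes as the cover's.
- tab: Snap tab on the cover's -x end, 26 mm wide, a springy leg in a notch; origin at its root, 21 below the plate. Bends towards the pull, about 1.5 N per mm at its bead, 37 above the root. With the cover pushed home to +x its hook reaches 1.5 under the deck's edge and frees at 6 to 9 N; pulled to -x, 4.5 and hardly below 16 N, which snaps it. The pull does not give: let the hand follow the tab.
- lamp: Small glass lamp on its base, on the floor of the compartment under the cover; its tip about 44 mm below the deck's top. Origin on the compartment's floor under the lamp. Not to be touched.
- cover: The cover again: origin at the middle of its skirt's foot, 24 mm below cover_mid; axes as cover_mid's.
- mat: Dark rubber mat fixed on the bench to the left or right of the instrument, 200 mm (x) by 160 (y), 3 thick; origin at the centre of its underside.
- stirrer: Blue magnetic stirrer with a round white plate, 170 by 140 mm, 73 high, fixed on the other side of the instrument; origin at the centre of its underside.
- bottle: Amber glass bottle, 64 mm across, 145 high, loose on the bench; origin at the centre of its underside.
- carton: Cardboard carton of the new lamp, 62 by 62 mm, 95 high, loose on the bench; origin at the centre of its underside.
Not all that is in view belongs to the job. Of the things like the cover, leave any that is green; of the rest the smaller one is meant.

How it is judged:
By the outcome, as a careful person would: the job done as asked, in the order asked, and still so for the second after the job is handed in, with the robot touching nothing.
It also fails if it takes over 67 s, if anything falls off the work surface, if the arm or the gripper's body presses on something with over 40 N, if the wrist force passes 120 N, or if a joint passes its speed limit or range.

### The arm

A 7-joint arm with a two-finger parallel gripper is mounted at the origin on the work surface. World frame = base frame: x ahead of the robot, y to its left, z up, the work surface at z = 0. Lengths are in m, angles in rad, forces in N, time in s.
With the tool pointing down it reaches from about 0.4 to 0.85 m from the base axis. Payload 10.4 kg.
Tool frame: the origin (TCP) lies at the very end of the fingers, on their centre line; the grasp point (between the pads) lies manip.hold_point_z behind it (manip.hold_point_z is the distance from the TCP to the grasp point, in m); z points along the fingers, y is the direction in which the jaws open and shut (so a half turn about z gives the same grasp; the last joint's range is limited). The gripper opens to 85 mm and grips with 20 to 120 N. Pads are 22 mm wide; open, the fingers measure 114 mm over their backs; the gripper's body (76 mm by 85 mm) begins 54 mm behind the grasp point. The pads swing forward as they close: fully open they stand 13 mm farther back than shut.
Start: joints at [-1.232, 0.332, -0.065, 1.46, 0.022, 1.35, -0.088], TCP at [0.221, 0.585, 0.231] pointing down, gripper open.
Joint ranges: [-2.6, 2.6], [-0.5, 2.12], [-1.47, 1.34], [0.16, 2.42], [-1.27, 4.41], [0.06, 2.06], [-2.6, 2.6]. Speed limits (rad/s): [2.22, 2.22, 2.79, 2.79, 3.14, 3.14, 3.14].

### API

Orientations are given as a unit quaternion [x, y, z, w].
In Python, from workcell import manip gives the robot as it stands.
- The arm moves only by the tool jog_arm, never from a script. Its arguments are lists of equal length, an entry for each row: "translation": the shift along the world's x, y, z in mm, a list of three; "turn": the turn about the world's z in degrees. In form: {"translation": [[x, y, z], ...], "turn": [turn, ...]}. A call has 1 to 12 rows; each row is the pose to reach, as a shift and turn from the pose measured when the call began; what a row does not reach only later rows make up. A row lasts 1/12 s, in which the tool goes at most 41.7 mm and 7.16 degrees, less where a joint would pass 70% of its speed; a pose out of reach is approached as far as the arm can. A call with a gripper value outside its range is refused whole. "grip" is the finger opening in mm, from 0 to 85.4, set as the call begins (left out, the last holds). The fingers move at their own pace and stop on an object; "grip_force" is the grip in N (left out, the last holds). Time passes only in rows, so rows that repeat a pose let the fingers close. It gives the time, the measured TCP pose, the force and the opening at its end, in the units of the state.
- manip.get_obs(): the state, without advancing time (a new reading comes with each control period).
- manip.camera(name): name is "scene" or "top" or "wrist"; returns a dict with "frame" (480x640x3 uint8, red, green, blue), "mtx" (3x3 intrinsics, pixels), "k1" (the pictures are not rectified: a ray, as slopes to the right and down, at radius r is drawn at 1 + k1 r^2 times it, then the intrinsics apply), "pose" (4x4, takes a point from camera to world coordinates). Camera axes: x right, y down, z forward; pixel columns grow to the right and rows downward; lengths in m; the calibration is good to about 2 mm. A picture is of the moment at which its call begins. There is no depth.
- manip.hand_in(): hands the job in, once; it reports no verdict.
Trained networks look in a picture, given as the dict that the camera call returned (one of the last four; its "shot" number tells which), for a name from the list of things; names that differ only in an ending like _2 or _b are one class to them, and where a whole thing is asked for, a point or a joint stands for the part that bears it (a point fixed in the world has none). Each returns a list of dicts, best first, with "confidence" (0 to 1); they miss things now and then, are a little off and sometimes report something else, mostly with a low value. They report only what shows in the picture. A call takes as long as a camera call. They do not tell look-alikes from the thing itself.
- manip.outline_of(picture, label): "mask" (480x640 bool, what is visible of it) and "extent" ([left, top, right, bottom] in pixels, round what is visible of it).
- manip.pinpoint(picture, label): "at" ([column, row] in pixels: a listed point, or the origin of a listed thing).
The state is a dict: "clock": time; "joint_pos": joint angles; "joint_velocities": joint speeds; "tau": joint torques, N m; "position": TCP position; "ee_rot": TCP orientation; "ft_force": force on the tool from outside, world axes, zero at the start; "torque": the same for the moment, N m; "grip_width": opening from 0.0 (shut) to 1.0 (fully open).
Only numpy, scipy, OpenCV 4.12 (cv2) and the standard library are available. Lean on these libraries where they do the work, as an engineer would, in place of code of your own. Each camera call takes 0.05 s, during which the arm holds its last target. There are 200 camera calls.

## Working session

There is one attempt and no reset: what is moved stays moved. The work goes in short steps, Python scripts to look and compute and a tool call to move; the robot and the scene stay as the last step left them, time stands still between calls to the robot, and variables do not carry over. Pictures are saved under pics/ and viewed, about 8 in all and at most 12, crops included, and the job is handed in when it is done.

Besides the shell and the picture viewer there is one more tool, called after "Call:" as a command line: name --pt "numbers of a row" for each row, then --argument value for the rest. jog_arm: Moves the arm, as the interface text tells. Its arguments: {"type":"object","properties":{"translation":{"type":"array"},"turn":{"type":"array"},"grip":{"type":"number"},"grip_force":{"type":"number"}},"required":["translation","turn"]}

```bash
ls; mkdir -p pics
cat > h.py <<'E'
import numpy as np, cv2
from workcell import manip
def ray(p,uv):
    K=np.array(p["mtx"]);T=np.array(p["pose"])
    d=np.array([(uv[0]-K[0,2])/K[0,0],(uv[1]-K[1,2])/K[1,1]])
    s=d.copy()
    for _ in range(30): s=d/(1+p["k1"]*(s@s))
    v=T[:3,:3]@np.array([s[0],s[1],1.]);return T[:3,3],v/np.linalg.norm(v)
def atz(p,uv,z):
    o,v=ray(p,uv);return o+v*(z-o[2])/v[2]
def tri(rs):
    A=0;b=0
    for o,v in rs:
        M=np.eye(3)-np.outer(v,v);A=A+M;b=b+M@o
    return np.linalg.solve(A,b)
def proj(p,X):
    K=np.array(p["mtx"]);T=np.array(p["pose"]);c=T[:3,:3].T@(np.array(X)-T[:3,3]);s=c[:2]/c[2];s=s*(1+p["k1"]*(s@s))
    return np.array([K[0,0]*s[0]+K[0,2],K[1,1]*s[1]+K[1,2]])
def save(p,n,img=None): cv2.imwrite("pics/"+n,cv2.cvtColor(p["frame"] if img is None else img,cv2.COLOR_RGB2BGR))
E
python3 - <<'E'
from h import *
o=manip.get_obs();print(o,manip.hold_point_z)
for c in["scene","top"]:
    p=manip.camera(c);save(p,c+"0.png");print(c,np.round(p["pose"],3).tolist(),p["mtx"],p["k1"])
    for l in["instrument","opening","cover_mid","pinch","tongues","tab","cover","mat","stirrer","bottle","carton"]:
        print(l,[(np.round(d["at"],1).tolist(),round(d["confidence"],2)) for d in manip.pinpoint(p,l)[:4]])
E
```

```text
pics
{'clock': 0.0, 'joint_pos': array([-1.23163868,  0.3328601 , -0.06469722,  1.46096119,  0.02158141,
        1.34987799, -0.08849846]), 'joint_velocities': array([ 0.00036327,  0.0005345 , -0.00053246,  0.0001096 , -0.00019485,
       -0.00124135, -0.00189457]), 'tau': array([-1.23698424e-03, -6.25447941e+01,  4.83413832e-02, -3.91623759e+01,
        1.60022685e-02,  9.89359076e-03,  2.94560685e-06]), 'position': array([0.22106631, 0.58419419, 0.23051378]), 'ee_rot': array([ 1.79886098e-01,  9.83687193e-01, -6.98446647e-04, -1.03033909e-04]), 'ft_force': array([-0.15723529, -0.16720402,  0.55665218]), 'torque': array([ 0.04384352, -0.03283317,  0.02561568]), 'grip_width': 0.9996313760064047} 0.0187
scene [[0.899, 0.345, -0.269, 0.91], [0.438, -0.716, 0.544, -0.703], [-0.005, -0.607, -0.795, 1.27], [0.0, 0.0, 0.0, 1.0]] [[529.71714331   0.         323.32885523]
 [  0.         529.71714331 238.34734294]
 [  0.           0.           1.        ]] 0.017708548741352876
instrument []
opening [([351.0, 252.3], 0.74)]
cover_mid [([265.4, 258.5], 0.82), ([353.5, 248.7], 0.71), ([399.3, 18
[... 593 characters left out ...]
.         325.92910316]
 [  0.         536.69729064 243.14394038]
 [  0.           0.           1.        ]] -0.09103329812160892
instrument []
opening []
cover_mid [([321.3, 202.6], 0.81), ([180.8, 216.8], 0.69), ([336.1, 301.7], 0.58)]
pinch [([188.4, 207.7], 0.9), ([322.6, 215.0], 0.89), ([330.2, 282.6], 0.61)]
tongues [([349.5, 324.6], 0.61), ([325.6, 186.0], 0.58), ([160.4, 226.5], 0.55)]
tab [([321.3, 223.0], 0.59), ([328.9, 282.0], 0.54), ([190.5, 211.2], 0.44)]
cover [([322.1, 209.4], 0.97), ([179.1, 217.2], 0.84), ([336.9, 301.0], 0.75)]
mat [([464.9, 279.0], 0.78)]
stirrer [([221.0, 286.1], 0.76)]
bottle [([455.3, 189.9], 0.8)]
carton [([226.6, 195.1], 0.87), ([324.0, 189.4], 0.3)]
```

View pics/scene0.png

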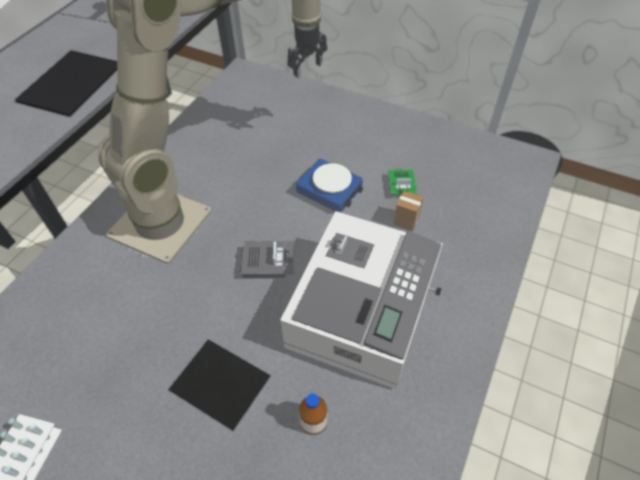

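View pics/top0.png

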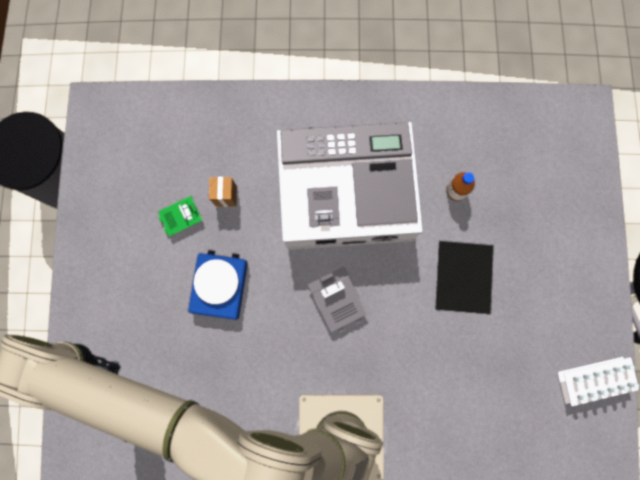

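Three cover-like things in the top view: grey one on the instrument (322,205), grey one on the bench (337,303) that is larger, and a green one (180,217). The seated grey one is the smaller non-green one, in the lamp opening. The mat is at (465,279) and the start pose is far left.

Run:
```python
from h import *
s=manip.camera("scene");t=manip.camera("top")
def near(p,l,uv,tol=40):
    c=[np.array(d["at"]) for d in manip.pinpoint(p,l)]; c=[x for x in c if np.hypot(*(x-uv))<tol]
    return c[0] if c else None
for l,a,b in [("cover_mid",(353,249),(321,203)),("cover",(352,256),(322,209)),("pinch",(341,243),(322,215)),("tongues",(370,256),(325,186)),("tab",(332,247),(321,223)),("opening",(351,252),(322,205))]:
    u,v=near(s,l,np.array(a),16),near(t,l,np.array(b),16)
    print(l,u,v, None if u is None or v is None else np.round(tri([ray(s,u),ray(t,v)]),4), None if v is None else atz(t,v,.16).round(4), None if u is None else atz(s,u,.16).round(4))
for l,z in(("mat",.003),("instrument",.16),("stirrer",.073),("carton",.095),("bottle",.145),("cover",.16)):
  for p,n in((s,"s"),(t,"t")):
    for d in manip.outline_of(p,l)[:3]:
        c,_=cv2.findContours(d["mask"].astype(np.uint8),0,1);c=max(c,key=cv2.contourArea)
        w=np.array([atz(p,q[0].astype(float),z)[:2] for q in c])
        r=cv2.minAreaRect((w*1000).astype(np.float32));print(l,n,round(d["confidence"],2),d["extent"],np.round(r[0],1),np.round(r[1],1),round(r[2],1))
K=t["frame"][160:330,130:380];save(t,"crop1.png",cv2.resize(K,None,fx=3.2,fy=3.2,interpolation=cv2.INTER_CUBIC))
```

```text
cover_mid [353.1 248.2] [324.1 203.6] [0.6192 0.0488 0.1739] [0.62   0.0473 0.16  ] [0.6176 0.0604 0.16  ]
cover [349.  257.5] [321.2 207.9] [0.6136 0.0534 0.1261] [0.6085 0.0548 0.16  ] [0.6202 0.0288 0.16  ]
pinch [340.7 242.1] [323.3 215.8] [0.5848 0.05   0.1792] [0.5875 0.0492 0.16  ] [0.5803 0.0644 0.16  ]
tongues [369.4 253.8] [324.9 186.1] [0.6647 0.0471 0.1789] [0.6672 0.0455 0.16  ] [0.6627 0.0623 0.16  ]
tab [332.4 250.5] [322.8 224.8] [0.5665 0.049  0.1345] [0.5636 0.0503 0.16  ] [0.5723 0.0303 0.16  ]
opening [347.9 249. ] None None None [0.6065 0.0522 0.16  ]
mat s 0.87 [166.0, 339.0, 269.7, 429.9] [ 444.9 -353.5] [164.3 204.1] 84.3
mat t 0.69 [437.1, 243.0, 492.6, 316.7] [ 444.9 -355.7] [161.5 199. ] 85.6
instrument s 0.62 [280.1, 208.4, 441.0, 387.0] [700.8 -40.7] [331.5 431.9] 4.7
instrument t 0.95 [278.9, 121.8, 419.7, 251.8] [674.1 -15.9] [325.4 362.1] 4.2
stirrer s 0.71 [294.5, 159.7, 365.1, 210.9] [435.1 314.4] [172.4 190.9] 80.9
stirrer t 0.97 [188.2, 250.6, 247.3, 316.9] [414.9 335.6] [147.5 180.4] 82.7
carton s 0.97 [393.0, 190.6, 423.3, 231.2] [687.2 298.5] [ 70.6 142.4] 11.2
carton t 0.81 [208.1, 175.7, 236.1, 207.7] [668.6 329.9] [84.5 78.1] 2.0
carton t 0.39 [318.4, 221.2, 329.7, 222.4] [581.2  49. ] [11.1 24.5] 0.3
carton t 0.39 [308.6, 188.8, 340.2, 225.7] [627.5  53.6] [109.3  87.9] 0.3
bottle s 0.93 [295.6, 395.1, 326.9, 434.4] [ 713.5 -363.6] [59.8 85.6] 27.6
bottle t 0.87 [445.4, 172.1, 472.6, 202.2] [ 674.  -317.5] [60.3 89.2] 45.0
cover s 0.92 [325.1, 234.8, 375.0, 267.8] [611.4  50.3] [108.  87.] 4.0
cover s 0.82 [239.9, 242.5, 293.4, 278.7] [431.  -66.4] [138.9 112.9] 26.3
cover s 0.7 [387.9, 173.2, 416.9, 196.2] [650.2 336. ] [74.4 90.1] 25.8
cover t 0.91 [157.9, 194.9, 199.5, 236.3] [585.9 428.4] [ 74.5 100.5] 27.4
cover t 0.85 [305.9, 184.7, 339.3, 226.5] [612.4  50.9] [107.3  84.8] 3.4
cover t 0.65 [309.8, 268.1, 363.5, 329.5] [368.1  12.6] [141.8 103.3] 26.6
```

View pics/crop1.png

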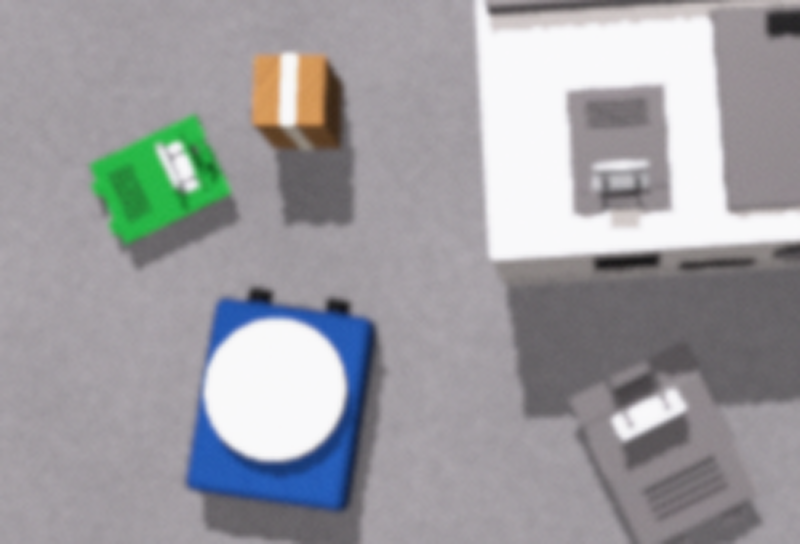

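Call:
jog_arm --pt "0 0 40" --pt "0 0 80" --pt "10 -15 120" --pt "20 -40 140" --pt "40 -70 150" --pt "60 -110 150" --pt "80 -150 150" --pt "100 -190 150" --pt "120 -230 150" --pt "140 -270 150" --pt "160 -310 150" --pt "180 -350 150" --turn '[0, 0, -7, -14, -21, -28, -35, -42, -49, -56, -63, -69]'

```text
clock: 3.5
position: [0.3921, 0.2516, 0.3816]
ee_rot: [0.708, 0.707, 0.0, -0.0]
ft_force: [0.5, -0.2, 1.0]
grip_width: 0.996
```

The crop confirms it: the grey cover in the white deck (620,150) is the smaller grey one. The bench one (660,450) is about 140x110 mm and the other is green.

Call:
jog_arm --pt "20 -20 0" --pt "45 -45 0" --pt "70 -75 0" --pt "95 -105 0" --pt "120 -135 0" --pt "145 -165 0" --pt "165 -185 -10" --pt "178 -200 -20" --pt "178 -200 -20" --pt "178 -200 -20" --turn '[1, 2, 3, 3.5, 3.5, 3.5, 3.5, 3.5, 3.5, 3.5]'

```text
clock: 4.33
position: [0.5702, 0.0507, 0.3609]
ee_rot: [0.687, 0.727, -0.0, -0.0]
ft_force: [-0.6, 0.7, 0.2]
grip_width: 0.997
```

Run:
```python
from h import *
p=manip.camera("wrist");save(p,"w1.png");o=manip.get_obs();print(o["position"],o["ee_rot"],o["clock"]);print(np.round(p["pose"],3))
for l,z in(("cover_mid",.16),("opening",.16),("pinch",.176),("tongues",.16),("tab",.139),("cover",.136)):
    print(l,[(np.round(d["at"],1).tolist(),round(d["confidence"],2),atz(p,d["at"],z).round(4)) for d in manip.pinpoint(p,l)[:2]])
for d in manip.outline_of(p,"cover")[:2]:
    c,_=cv2.findContours(d["mask"].astype(np.uint8),0,1);c=max(c,key=cv2.contourArea)
    w=np.array([atz(p,q[0].astype(float),.163)[:2] for q in c]);r=cv2.minAreaRect((w*1000).astype(np.float32));print(r,d["extent"],d["confidence"])
```

```text
[0.56998772 0.05190818 0.3615688 ] [ 6.85807395e-01  7.27782952e-01  3.06250226e-04 -3.11633253e-04] 4.3833
[[ 0.998  0.054  0.014  0.565]
 [ 0.056 -0.959 -0.279  0.121]
 [-0.001  0.279 -0.96   0.504]
 [ 0.     0.     0.     1.   ]]
cover_mid [([134.2, 218.5], 0.6, array([0.4214, 0.0374, 0.16  ]))]
opening []
pinch [([171.9, 205.0], 0.93, array([0.4595, 0.0542, 0.176 ])), ([317.3, 220.6], 0.75, array([0.5783, 0.0479, 0.176 ]))]
tongues [([415.6, 217.4], 0.93, array([0.663 , 0.0519, 0.16  ])), ([84.7, 240.7], 0.61, array([0.3765, 0.015 , 0.16  ]))]
tab [([304.6, 211.5], 0.93, array([0.5678, 0.0474, 0.139 ])), ([189.9, 186.8], 0.66, array([0.4643, 0.0641, 0.139 ]))]
cover [([148.5, 211.9], 0.93, array([0.4249, 0.0385, 0.136 ])), ([353.0, 208.9], 0.76, array([0.6117, 0.0517, 0.136 ]))]
((610.3892211914062, 50.98090744018555), (106.21012115478516, 82.05707550048828), 3.7237770557403564) [290.8, 166.4, 419.3, 262.1] 0.78
((427.28619384765625, 41.57855224609375), (111.63160705566406, 82.705078125), 26.821046829223633) [62.7, 146.2, 218.3, 282.1] 0.7
```

View pics/w1.png

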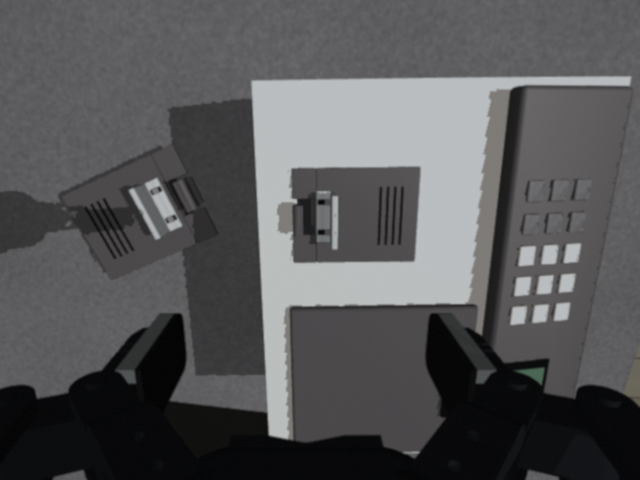

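The wrist view shows the seated cover at (290–420,167–262), its pull at about (335,220) and its tab at (305,215). Plate size (106.2x82.1) and angle (3.7°) agree with what was given. Next: measure the pull's offset.

Run:
```python
from h import *
p=manip.camera("wrist");f=p["frame"][160:270,280:425]
print(manip.get_obs()["position"])
save(p,"w2.png",cv2.resize(f,None,fx=5.4,fy=5.4,interpolation=cv2.INTER_CUBIC))
a=np.radians(3.72);R=np.array([[np.cos(a),-np.sin(a)],[np.sin(a),np.cos(a)]]);M=np.array([.6131,.0512])
for x,z in((-20.5,28),(-15.5,28),(-10.5,28),(-20.5,3),(-15.5,3),(-10.5,3),(-55.5,16),(-56,3),(50.5,3)):
    print(x,z,[((proj(p,[*(M+R@np.array([x,y])/1e3),.16+z/1e3])-[280,160])*5.4).round(0).tolist() for y in(-22,0,22)])
for r in (205,215,225,240): print(r,p["frame"][r,288:350].mean(1).astype(int).tolist())
```

```text
[0.56997882 0.05206751 0.36191646]
-20.5 28 [[298.0, 491.0], [300.0, 348.0], [303.0, 200.0]]
-15.5 28 [[331.0, 491.0], [334.0, 348.0], [337.0, 199.0]]
-10.5 28 [[365.0, 491.0], [368.0, 348.0], [372.0, 199.0]]
-20.5 3 [[287.0, 446.0], [289.0, 312.0], [291.0, 173.0]]
-15.5 3 [[318.0, 446.0], [321.0, 312.0], [323.0, 173.0]]
-10.5 3 [[349.0, 446.0], [352.0, 312.0], [355.0, 173.0]]
-55.5 16 [[67.0, 470.0], [65.0, 332.0], [63.0, 188.0]]
-56 3 [[66.0, 447.0], [64.0, 313.0], [62.0, 175.0]]
50.5 3 [[728.0, 444.0], [738.0, 310.0], [748.0, 171.0]]
205 [129, 128, 129, 128, 126, 121, 119, 111, 91, 61, 40, 34, 29, 29, 31, 29, 30, 29, 30, 30, 29, 31, 36, 44, 45, 44, 43, 58, 77, 62, 34, 19, 18, 19, 25, 34, 53, 71, 75, 76, 75, 72, 69, 94, 137, 165, 172, 175, 168, 140, 98, 79, 77, 78, 78, 77, 77, 77, 78, 78, 77, 79]
215 [123, 123, 123, 112, 83, 57, 55, 64, 71, 78, 80, 79, 76, 72, 62, 41, 30, 30, 30, 28, 29, 30, 36, 43, 45, 44, 42, 61, 95, 114, 117, 115, 111, 110, 111, 112, 113, 115, 115, 115, 112, 97, 78, 97, 140, 163, 172, 174, 164, 129, 92, 78, 77, 77, 78, 78, 78, 78, 78, 77, 79, 78]
225 [123, 123, 122, 111, 82, 56, 55, 64, 72, 77, 80, 78, 77, 74, 65, 43, 30, 29, 29, 29, 28, 30, 36, 43, 46, 42, 44, 65, 96, 114, 117, 115, 112, 110, 110, 112, 113, 114, 115, 115, 111, 96, 81, 101, 142, 165, 172, 173, 161, 121, 86, 77, 77, 78, 78, 77, 78, 78, 78, 77, 78, 77]
240 [187, 174, 144, 119, 98, 79, 74, 75, 75, 75, 76, 76, 76, 76, 76, 76, 76, 76, 76, 75, 71, 59, 48, 46, 44, 45, 46, 63, 95, 114, 116, 114, 112, 109, 110, 112, 112, 114, 115, 114, 109, 90, 81, 110, 148, 167, 171, 172, 153, 107, 78, 76, 76, 77, 76, 76, 77, 76, 77, 76, 77, 76]
```

View pics/w2.png

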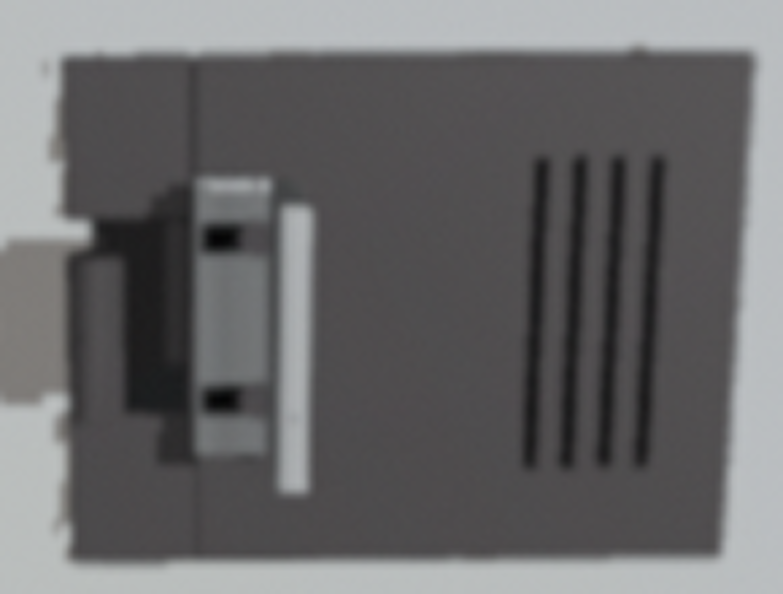

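Pull top spans columns 277–312 of the crop, 5.2 mm thick as given. Its far face is at cover x ≈ -18.8, so the pinch is about 36.7 wide. I'll descend straddling it with grip 50.

Call:
jog_arm --pt "6 -3 -20" --pt "6 -3 -40" --pt "6 -3 -60" --pt "6 -3 -80" --pt "6 -3 -100" --pt "6 -3 -120" --pt "6 -3 -140" --pt "6 -3 -155" --pt "6 -3 -165" --pt "6 -3 -165" --turn '[0.3, 0.3, 0.3, 0.3, 0.3, 0.3, 0.3, 0.3, 0.3, 0.3]' --grip 50 --grip_force 20

```text
clock: 5.62
position: [0.5749, 0.0492, 0.195]
ee_rot: [0.683, 0.73, -0.001, -0.001]
ft_force: [-0.8, -0.1, 0.0]
grip_width: 0.585
```

Run:
```python
from h import *
p=manip.camera("wrist");save(p,"w3.png");o=manip.get_obs();print(o["position"],o["ee_rot"],o["clock"],o["ft_force"],o["grip_width"]*85.4)
a=np.radians(3.72);R=np.array([[np.cos(a),-np.sin(a)],[np.sin(a),np.cos(a)]]);M=np.array([.6131,.0512])
for x,y,z in((-56,-41,3),(-56,41,3),(50.5,41,3),(50.5,-41,3),(-18.8,22,28),(-18.8,-22,28),(-55.5,0,16),(-55.5,13,16)):
    print(x,y,z,proj(p,[*(M+R@np.array([x,y])/1e3),.16+z/1e3]).round(1))
```

```text
[0.57562663 0.04918366 0.19650921] [ 6.83453415e-01  7.29993975e-01  2.08028170e-04 -4.27150971e-04] 5.6667 [ 0.11189573 -0.77694846  0.09756651] 49.69954950875306
-56 -41 3 [272.3 366.5]
-56 41 3 [267.9 199.6]
50.5 41 3 [514.3 199.8]
50.5 -41 3 [490.3 366.3]
-18.8 22 28 [359.9 259.6]
-18.8 -22 28 [355.9 360.3]
-55.5 0 16 [268.7 299.7]
-55.5 13 16 [268.  271.1]
```

View pics/w3.png

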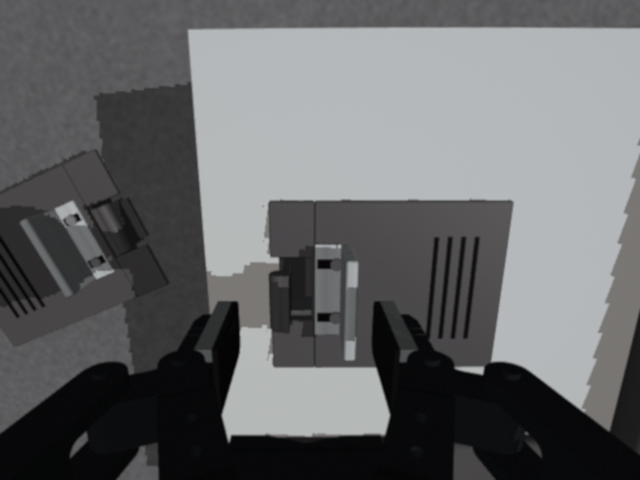

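Predicted corners match the picture (plate (268,200)–(512,200), pull edge at column 357). Lower to working height, with the jaws still clear.

Call:
jog_arm --pt "0.5 -0.4 -8" --pt "0.5 -0.4 -16" --pt "0.5 -0.4 -22" --pt "0.5 -0.4 -27.5" --pt "0.5 -0.4 -27.5" --pt "0.5 -0.4 -27.5" --turn '[0.1, 0.1, 0.1, 0.1, 0.1, 0.1]'

```text
clock: 6.17
position: [0.576, 0.0487, 0.1688]
ee_rot: [0.683, 0.731, -0.0, -0.001]
ft_force: [-0.0, 0.3, -0.9]
grip_width: 0.585
```

```bash
cat > o.py <<'E'
from h import *
a=np.radians(3.72);R=np.array([[np.cos(a),-np.sin(a)],[np.sin(a),np.cos(a)]]);M=np.array([.6131,.0512])
o=manip.get_obs();w=o["grip_width"]*85.4;c=R.T@(o["position"][:2]-M)*1e3
print("t",o["clock"],"pos",o["position"].round(4),"F",(R.T@o["ft_force"][:2]).round(2),o["ft_force"][2].round(2),"T",o["torque"].round(2),"w",round(w,2),"cov",c.round(2),"pads",(c[0]-w/2).round(2),(c[0]+w/2).round(2))
E
python3 o.py
```

```text
t 6.1667 pos [0.576  0.0487 0.1688] F [-0.03  0.27] -0.87 T [-0.03 -0.03  0.03] w 49.94 cov [-37.2   -0.09] pads -62.17 -12.23
```

Call:
jog_arm --pt "3 0.2 0" --pt "6 0.4 0" --pt "7 0.5 0" --pt "8 0.5 0" --pt "9 0.6 0" --pt "9 0.6 0" --pt "9 0.6 0" --turn '[0, 0, 0, 0, 0, 0, 0]'

```text
clock: 6.75
position: [0.5849, 0.0493, 0.1688]
ee_rot: [0.683, 0.731, -0.0, -0.001]
ft_force: [-0.2, -0.7, 0.2]
grip_width: 0.583
```

```bash
python3 o.py
```

```text
t 6.75 pos [0.5849 0.0493 0.1688] F [-0.21 -0.73] 0.22 T [-0.01  0.22  0.05] w 49.83 cov [-28.26  -0.1 ] pads -53.18 -3.35
```

Call:
jog_arm --pt "1 0.1 0" --pt "2 0.1 0" --pt "2 0.1 0" --pt "2 0.1 0" --turn '[0, 0, 0, 0]'

```text
clock: 7.08
position: [0.5868, 0.0494, 0.1688]
ee_rot: [0.683, 0.731, -0.0, -0.001]
ft_force: [-2.5, 0.1, 1.5]
grip_width: 0.584
```

```bash
python3 o.py
```

```text
t 7.0833 pos [0.5868 0.0494 0.1688] F [-2.44  0.23] 1.53 T [-0.06  0.66 -0.  ] w 49.91 cov [-26.36  -0.1 ] pads -51.32 -1.41
```

Call:
jog_arm --pt "1 0.1 0" --pt "1.5 0.1 0" --pt "1.5 0.1 0" --pt "1.5 0.1 0" --turn '[0, 0, 0, 0]'

```text
clock: 7.42
position: [0.5881, 0.0495, 0.1688]
ee_rot: [0.683, 0.731, -0.0, -0.001]
ft_force: [-5.2, -0.2, 5.3]
grip_width: 0.582
```

```bash
python3 o.py
```

```text
t 7.4167 pos [0.5881 0.0495 0.1688] F [-5.16  0.16] 5.3 T [-0.1   1.15 -0.  ] w 49.7 cov [-25.03  -0.13] pads -49.88 -0.18
```

Tool is getting an upward force: the finger tips are riding high on the bead. Back off, narrow to 42 and go 5 mm lower.

Call:
jog_arm --pt "-4 -0.3 0" --pt "-8 -0.5 0" --pt "-10 -0.6 0" --pt "-10 -0.6 -2" --pt "-10 -0.6 -5" --pt "-10 -0.6 -5" --pt "-10 -0.6 -5" --turn '[0, 0, 0, 0, 0, 0, 0]' --grip 42

```text
clock: 8.0
position: [0.5781, 0.0489, 0.1635]
ee_rot: [0.683, 0.731, -0.0, -0.001]
ft_force: [-0.2, -0.3, -0.9]
grip_width: 0.49
```

Run:
```python
from h import *
p=manip.camera("wrist");save(p,"w4.png",cv2.resize(p["frame"][200:420,180:470],None,fx=2.7,fy=2.7,interpolation=cv2.INTER_CUBIC))
exec(open("o.py").read())
for d in manip.outline_of(p,"cover")[:2]:
    c,_=cv2.findContours(d["mask"].astype(np.uint8),0,1);c=max(c,key=cv2.contourArea)
    print(d["extent"])
for x,y,z in((-56,41,3),(50.5,41,3)): print(proj(p,[*(M+R@np.array([x,y])/1e3),.16+z/1e3]).round(1))
```

```text
t 8.05 pos [0.5782 0.0489 0.1637] F [-0.53 -0.27] 0.37 T [ 0.03 -0.02 -0.04] w 42.25 cov [-34.94  -0.06] pads -56.07 -13.82
[0.0, 150.4, 152.6, 359.8]
[252.3, 212.7, 551.6, 407.8]
[251.  213.2]
[548.4 213.9]
```

View pics/w4.png

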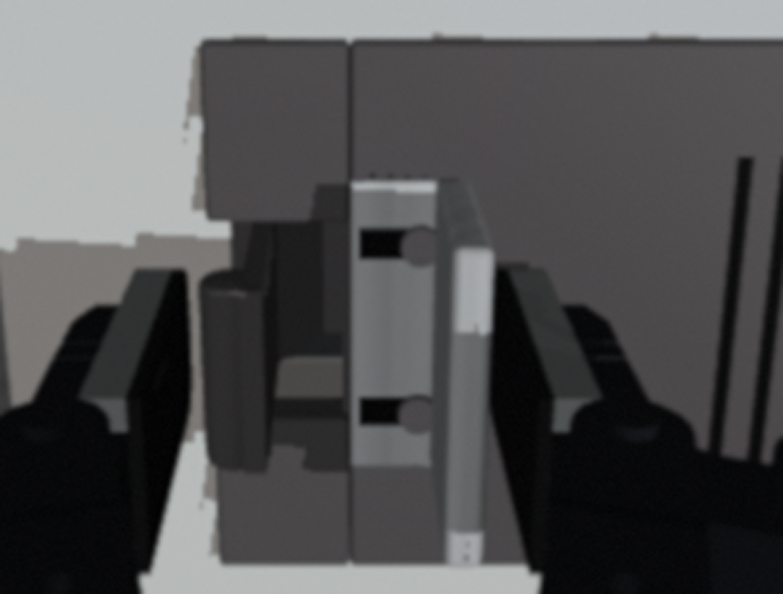

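Pads straddle bead (202–265) and pull (490) with clearance, centred on the tab. Press the tab side again.

Call:
jog_arm --pt "2 0.1 0" --pt "3 0.2 0" --pt "4 0.3 0" --pt "4.5 0.3 0" --pt "4.5 0.3 0" --pt "4.5 0.3 0" --turn '[0, 0, 0, 0, 0, 0]'

```text
clock: 8.6
position: [0.5826, 0.0491, 0.1637]
ee_rot: [0.683, 0.731, -0.001, -0.001]
ft_force: [-1.8, 0.1, 1.6]
grip_width: 0.49
```

```bash
python3 o.py
```

```text
t 8.6 pos [0.5826 0.0491 0.1637] F [-1.79  0.26] 1.56 T [-0.02  0.58 -0.04] w 41.88 cov [-30.55  -0.08] pads -51.49 -9.61
```

Call:
jog_arm --pt "0.8 0.1 0" --pt "1.5 0.1 0" --pt "1.5 0.1 0" --pt "1.5 0.1 0" --turn '[0, 0, 0, 0]'

```text
clock: 8.93
position: [0.584, 0.0492, 0.1638]
ee_rot: [0.683, 0.73, -0.001, -0.001]
ft_force: [-5.5, 0.3, 3.2]
grip_width: 0.49
```

```bash
python3 o.py
```

```text
t 8.9333 pos [0.584  0.0492 0.1638] F [-5.46  0.67] 3.19 T [-0.06  1.07  0.02] w 41.86 cov [-29.21  -0.06] pads -50.14 -8.28
```

Call:
jog_arm --pt "-1.5 -0.1 -0.3" --pt "-1.5 -0.1 -0.5" --pt "-1.5 -0.1 -0.5" --pt "-1.5 -0.1 -0.5" --turn '[0, 0, 0, 0]' --grip 38

```text
clock: 9.27
position: [0.5823, 0.0492, 0.1633]
ee_rot: [0.683, 0.731, -0.001, -0.001]
ft_force: [-5.4, -0.5, 3.9]
grip_width: 0.444
```

```bash
python3 o.py
```

```text
t 9.2667 pos [0.5823 0.0492 0.1633] F [-5.45 -0.14] 3.89 T [-0.12  1.11 -0.05] w 37.88 cov [-30.88  -0.05] pads -49.81 -11.94
```

Call:
jog_arm --pt "-1 -0.1 0" --pt "-1.2 -0.1 0" --pt "-1.2 -0.1 0" --pt "-1.2 -0.1 0" --turn '[0, 0, 0, 0]' --grip 34

```text
clock: 9.6
position: [0.5809, 0.049, 0.1632]
ee_rot: [0.683, 0.73, -0.001, -0.001]
ft_force: [-6.2, -0.4, 4.2]
grip_width: 0.4
```

```bash
python3 o.py
```

```text
t 9.6 pos [0.5809 0.049  0.1632] F [-6.16  0.04] 4.21 T [-0.08  1.22  0.  ] w 34.14 cov [-32.3   -0.09] pads -49.38 -15.23
```

Call:
jog_arm --pt "-0.2 0 0.5" --pt "-0.2 0 0.8" --pt "-0.2 0 0.8" --pt "-0.2 0 0.8" --turn '[0, 0, 0, 0]' --grip 31.5

```text
clock: 9.93
position: [0.5806, 0.0489, 0.1637]
ee_rot: [0.683, 0.73, -0.001, -0.001]
ft_force: [-3.2, -0.7, -1.1]
grip_width: 0.373
```

```bash
python3 o.py
```

```text
t 9.9333 pos [0.5806 0.0489 0.1637] F [-3.19 -0.48] -1.12 T [-0.05  0.72  0.03] w 31.87 cov [-32.62  -0.2 ] pads -48.55 -16.69
```

Pull pad now touches (face at about -16.7). Tab is at about 7.5 N. Squeeze slightly more, following to +x.

Call:
jog_arm --pt "0.4 0 0" --pt "0.6 0 0" --pt "0.6 0 0" --pt "0.6 0 0" --turn '[0, 0, 0, 0]' --grip 30.3

```text
clock: 10.27
position: [0.5811, 0.0489, 0.1637]
ee_rot: [0.683, 0.73, -0.001, -0.002]
ft_force: [-4.8, -0.2, 1.6]
grip_width: 0.353
```

```bash
python3 o.py
```

```text
t 10.2667 pos [0.5811 0.0489 0.1637] F [-4.85  0.15] 1.58 T [-0.11  0.95 -0.  ] w 30.17 cov [-32.12  -0.21] pads -47.2 -17.03
```

Call:
jog_arm --pt "0.2 0 1" --pt "0.4 0 2" --pt "0.6 0 3" --pt "0.6 0 3" --pt "0.6 0 3" --turn '[0, 0, 0, 0, 0]'

```text
clock: 10.68
position: [0.5817, 0.0489, 0.1667]
ee_rot: [0.683, 0.73, -0.001, -0.002]
ft_force: [-3.3, -0.4, -1.6]
grip_width: 0.358
```

```bash
python3 o.py
```

```text
t 10.6833 pos [0.5817 0.0489 0.1667] F [-3.32 -0.23] -1.58 T [-0.08  0.66  0.09] w 30.54 cov [-31.47  -0.23] pads -46.74 -16.19
```

Call:
jog_arm --pt "0.4 0 1.5" --pt "0.7 0 3" --pt "1.2 0 4.5" --pt "1.6 0 6" --pt "1.6 0 6" --turn '[0, 0, 0, 0, 0]'

```text
clock: 11.1
position: [0.5835, 0.049, 0.173]
ee_rot: [0.683, 0.731, -0.001, -0.001]
ft_force: [-2.5, -0.1, -2.2]
grip_width: 0.355
```

Run:
```python
from h import *
p=manip.camera("wrist");save(p,"w5.png")
exec(open("o.py").read())
for x,y,z in((-56,41,3),(50.5,41,3),(-56,41,12)): print(proj(p,[*(M+R@np.array([x,y])/1e3),.16+z/1e3]).round(1))
```

```text
t 11.15 pos [0.5834 0.0489 0.1729] F [-2.07  0.43] -1.33 T [-0.06  0.66  0.02] w 30.48 cov [-29.76  -0.34] pads -45.0 -14.52
[240.3 207.3]
[520.7 208. ]
[236.3 212. ]
```

View pics/w5.png

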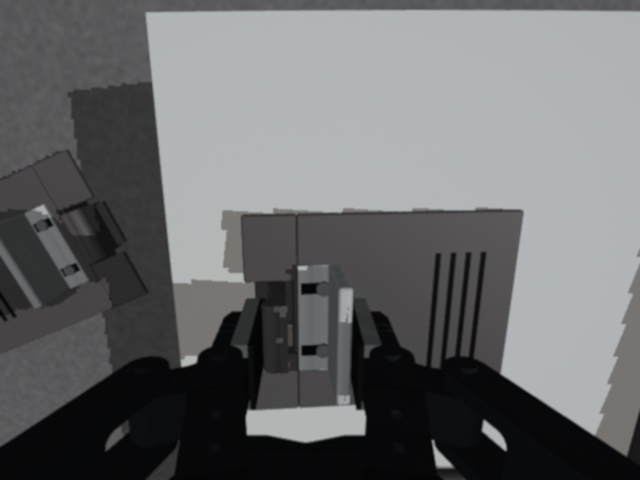

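The tab edge is up (corner (243,214) vs (240,207) if seated), with a wider shadow: the hook is free. Continue the swing to about 0.3 rad.

Call:
jog_arm --pt "0.7 0 2" --pt "1.4 0.1 4" --pt "2.1 0.1 6" --pt "2.9 0.2 8" --pt "3.7 0.2 10" --pt "4.6 0.3 12" --pt "5.5 0.3 14" --pt "6.3 0.4 16" --pt "6.3 0.4 16" --turn '[0, 0, 0, 0, 0, 0, 0, 0, 0]' --grip 31

```text
clock: 11.9
position: [0.5901, 0.0494, 0.1894]
ee_rot: [0.683, 0.73, -0.001, -0.001]
ft_force: [-3.5, -0.0, -1.4]
grip_width: 0.365
```

Run:
```python
from h import *
p=manip.camera("wrist");s=manip.camera("scene")
A=cv2.resize(p["frame"],(480,360));B=cv2.resize(s["frame"][190:290,290:430],(504,360),interpolation=cv2.INTER_CUBIC)
save(p,"w6.png",cv2.resize(np.hstack([A,B]),(800,293)))
exec(open("o.py").read())
```

```text
t 12.0 pos [0.5899 0.0493 0.1891] F [-3.09 -0.12] -0.45 T [-0.01  0.58 -0.02] w 31.05 cov [-23.24  -0.37] pads -38.76 -7.71
```

View pics/w6.png

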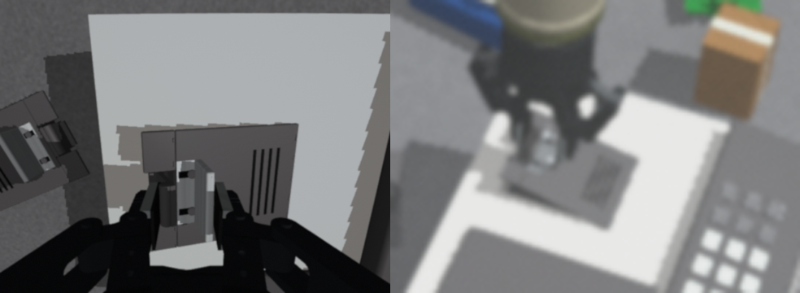

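Cover tilted about 0.3 rad and still held. Draw the tongues out, then lift.

Call:
jog_arm --pt "-2 -0.1 0" --pt "-4 -0.3 0" --pt "-6 -0.4 0.3" --pt "-8 -0.5 0.5" --pt "-10 -0.7 0.7" --pt "-12 -0.8 1" --pt "-14 -0.9 1" --pt "-16 -1.1 1" --pt "-17 -1.1 1.5" --pt "-17 -1.1 1.5" --turn '[0, 0, 0, 0, 0, 0, 0, 0, 0, 0]'

```text
clock: 12.83
position: [0.5728, 0.0483, 0.1907]
ee_rot: [0.683, 0.73, -0.001, -0.001]
ft_force: [-0.5, 0.0, -2.6]
grip_width: 0.364
```

```bash
python3 o.py
```

```text
t 12.8333 pos [0.5728 0.0483 0.1907] F [-0.52  0.08] -2.58 T [-0.01  0.03  0.  ] w 31.13 cov [-40.45  -0.31] pads -56.01 -24.88
```

Call:
jog_arm --pt "0 0 2" --pt "0 0 4" --pt "0 0 6" --pt "0 0 8" --pt "0 0 10" --pt "0 0 10" --turn '[0, 0, 0, 0, 0, 0]'

```text
clock: 13.33
position: [0.573, 0.0483, 0.2012]
ee_rot: [0.683, 0.73, -0.001, -0.001]
ft_force: [0.1, 0.5, -1.6]
grip_width: 0.366
```

```bash
python3 o.py
```

```text
t 13.3333 pos [0.573  0.0483 0.2012] F [0.1  0.54] -1.6 T [-0.    0.03  0.01] w 31.27 cov [-40.19  -0.33] pads -55.83 -24.56
```

Call:
jog_arm --pt "0 0 3" --pt "0 0 8" --pt "0 0 14" --pt "0 0 21" --pt "0 0 28" --pt "0 0 35" --pt "0 0 42" --pt "0 0 49" --pt "0 0 56" --pt "0 0 61" --pt "0 0 64" --pt "0 0 65" --turn '[0, 0, 0, 0, 0, 0, 0, 0, 0, 0, 0, 0]'

```text
clock: 14.33
position: [0.5732, 0.0483, 0.2668]
ee_rot: [0.683, 0.73, -0.0, -0.001]
ft_force: [-0.4, 0.5, -1.4]
grip_width: 0.363
```

Run:
```python
from h import *
p=manip.camera("wrist");s=manip.camera("scene")
A=cv2.resize(p["frame"],(480,360));B=cv2.resize(s["frame"][170:290,270:430],(480,360),interpolation=cv2.INTER_CUBIC)
save(p,"w7.png",cv2.resize(np.hstack([A,B]),(800,300)))
exec(open("o.py").read())
for d in manip.outline_of(s,"mat")[:1]+manip.outline_of(s,"mat")[1:2]: print(d["extent"],d["confidence"])
```

```text
t 14.4333 pos [0.573  0.0483 0.2662] F [-0.29 -0.05] -2.09 T [ 0.01  0.04 -0.04] w 30.97 cov [-40.2   -0.34] pads -55.68 -24.71
[167.6, 337.6, 267.9, 430.7] 0.71
```

View pics/w7.png

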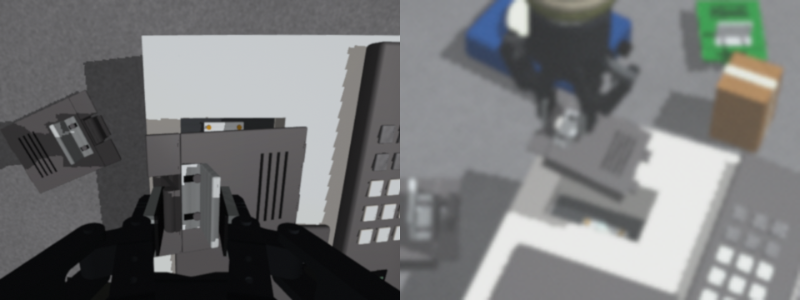

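Cover is free and held, tongue end hanging. The opening shows an untouched lamp. Mat centre ≈ (0.445,-0.3545), long axis about -5° off x. Carry over gently.

Call:
jog_arm --pt "-2 -4 0" --pt "-5 -12 0" --pt "-10 -25 0" --pt "-17 -43 0" --pt "-24 -63 0" --pt "-32 -85 0" --pt "-40 -108 0" --pt "-48 -131 0" --pt "-56 -154 0" --pt "-64 -177 0" --pt "-72 -200 0" --pt "-80 -223 0" --turn '[0, 0, 0, -0.5, -1, -1.5, -2, -2.5, -3, -3.5, -4, -4.4]'

```text
clock: 15.53
position: [0.4909, -0.1779, 0.266]
ee_rot: [0.712, 0.703, -0.0, -0.001]
ft_force: [-0.5, 0.2, -2.4]
grip_width: 0.361
```

Call:
jog_arm --pt "-8 -23 0" --pt "-16 -46 0" --pt "-24 -69 0" --pt "-32 -91 0" --pt "-40 -112 -4" --pt "-47 -131 -9" --pt "-53 -147 -14" --pt "-59 -160 -19" --pt "-63 -170 -24" --pt "-66 -176 -28" --pt "-67 -178 -30" --pt "-67 -178 -30" --turn '[-0.5, -1, -1.5, -2, -2.5, -3, -3.4, -3.8, -4.2, -4.4, -4.4, -4.4]'

```text
clock: 16.53
position: [0.4232, -0.3562, 0.2356]
ee_rot: [0.738, 0.674, -0.0, -0.002]
ft_force: [0.1, -0.1, -2.0]
grip_width: 0.368
```

Run:
```python
from h import *
p=manip.camera("wrist");s=manip.camera("scene")
A=cv2.resize(p["frame"],(480,360));B=cv2.resize(s["frame"][290:440,130:330],(480,360),interpolation=cv2.INTER_CUBIC)
save(p,"w8.png",cv2.resize(np.hstack([A,B]),(800,300)))
exec(open("o.py").read());print(o["ee_rot"])
for d in manip.outline_of(p,"mat")[:1]:
    c,_=cv2.findContours(d["mask"].astype(np.uint8),0,1);c=max(c,key=cv2.contourArea)
    w=np.array([atz(p,q[0].astype(float),.003)[:2] for q in c]);print(d["extent"],cv2.minAreaRect((w*1000).astype(np.float32)),cv2.approxPolyDP((w*1000).astype(np.float32),8,True)[:,0].round(0).tolist())
```

```text
t 16.6333 pos [ 0.4242 -0.3554  0.2361] F [-0.76 -0.79] -0.93 T [ 0.01 -0.03 -0.01] w 31.15 cov [-214.86 -393.44] pads -230.44 -199.29
[ 7.37750979e-01  6.75071368e-01 -1.29314322e-04 -1.45750842e-03]
[217.5, 111.0, 444.6, 282.3] ((443.09161376953125, -352.7144775390625), (159.46067810058594, 201.84344482421875), 86.0659408569336) [[548.0, -283.0], [350.0, -267.0], [337.0, -424.0], [346.0, -426.0], [355.0, -357.0], [542.0, -365.0]]
```

View pics/w8.png

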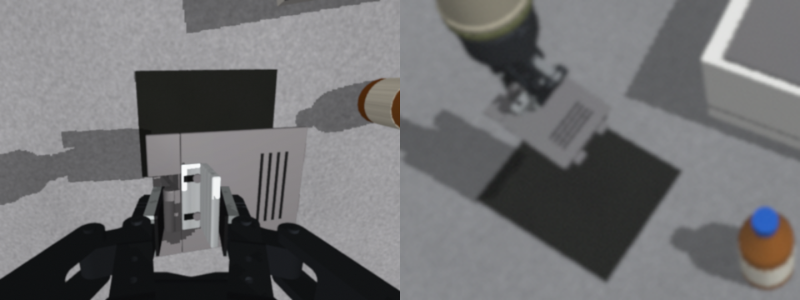

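Tongue end still hanging and the cover is over the mat. The wrist's mat estimate (0.443,-0.353) agrees within 2 mm. Descend close.

Call:
jog_arm --pt "0 1 -6" --pt "1 2 -18" --pt "1 3 -33" --pt "1 3 -50" --pt "1 3 -67" --pt "1 3 -84" --pt "1 3 -101" --pt "1 3 -118" --pt "1 3 -134" --pt "1 3 -148" --pt "1 3 -158" --pt "1 3 -163" --turn '[0, 0, 0, 0, 0, 0, 0, 0, 0, 0, 0, 0]'

```text
clock: 17.68
position: [0.4248, -0.3513, 0.0713]
ee_rot: [0.737, 0.675, -0.001, -0.002]
ft_force: [0.3, 0.1, -2.6]
grip_width: 0.362
```

Call:
jog_arm --pt "0 0 0" --pt "0 0 -2" --pt "0 0 -5" --pt "0 0 -8" --pt "0 0 -10" --pt "0 0 -12" --pt "0 0 -12" --turn '[0, 0, 0, 0, 0, 0, 0]'

```text
clock: 18.27
position: [0.4247, -0.3513, 0.059]
ee_rot: [0.737, 0.675, -0.001, -0.003]
ft_force: [-0.5, 0.3, -0.9]
grip_width: 0.365
```

```bash
sed -i 's/3.72/-5.0/; s/.6131,.0512/.444,-.354/' o.py; python3 o.py
```

```text
t 18.2667 pos [ 0.4247 -0.3513  0.059 ] F [-0.57  0.27] -0.86 T [0.05 0.06 0.01] w 31.16 cov [-19.45   1.05] pads -35.03 -3.87
```

Call:
jog_arm --pt "0 0 -2" --pt "0 0 -4" --pt "-1 0 -6" --pt "-3 0 -8" --pt "-5 0 -10" --pt "-7 0.2 -12.5" --pt "-7 0.2 -12.5" --turn '[0, 0, 0, 0, 0, 0, 0]'

```text
clock: 18.85
position: [0.4173, -0.351, 0.0462]
ee_rot: [0.738, 0.675, -0.001, -0.003]
ft_force: [1.2, 0.0, 0.9]
grip_width: 0.359
```

```bash
python3 o.py
```

```text
t 18.85 pos [ 0.4173 -0.351   0.0462] F [1.15 0.15] 0.87 T [-0.03 -0.4  -0.02] w 30.68 cov [-26.85   0.69] pads -42.19 -11.51
```

Touching (Fz now upward). Continue the arc to flat.

Call:
jog_arm --pt "-1.2 0.1 -2" --pt "-2.4 0.2 -4" --pt "-3.5 0.3 -6" --pt "-4.6 0.3 -8" --pt "-5.7 0.4 -10" --pt "-6.6 0.4 -12" --pt "-6.6 0.4 -12" --turn '[0, 0, 0, 0, 0, 0, 0]'

```text
clock: 19.43
position: [0.4102, -0.3504, 0.0337]
ee_rot: [0.738, 0.675, -0.001, -0.003]
ft_force: [-0.4, 0.5, 0.3]
grip_width: 0.361
```

```bash
python3 o.py
```

```text
t 19.4333 pos [ 0.4102 -0.3504  0.0337] F [-0.41  0.47] 0.33 T [0.11 0.14 0.05] w 30.83 cov [-34.     0.61] pads -49.42 -18.58
```

Call:
jog_arm --pt "-0.3 0 -1" --pt "-0.6 0 -2" --pt "-0.8 0 -3" --pt "-0.8 0 -3" --turn '[0, 0, 0, 0]'

```text
clock: 19.77
position: [0.4094, -0.3505, 0.0309]
ee_rot: [0.738, 0.675, -0.001, -0.003]
ft_force: [-1.5, 2.0, 4.5]
grip_width: 0.365
```

Run:
```python
from h import *
p=manip.camera("wrist");s=manip.camera("scene")
A=cv2.resize(p["frame"],(480,360));B=cv2.resize(s["frame"][320:440,150:310],(480,360),interpolation=cv2.INTER_CUBIC)
save(p,"w9.png",cv2.resize(np.hstack([A,B]),(800,300)))
exec(open("o.py").read())
for z in(24,27,33): print(z,[proj(p,[*(M+R@np.array([x,41])/1e3),.003+z/1e3]).round(1) for x in(-56,50.5)])
```

```text
t 19.8667 pos [ 0.4094 -0.3506  0.0309] F [-2.37 -0.03] 4.96 T [0.29 0.37 0.05] w 31.54 cov [-34.78   0.42] pads -50.56 -19.01
24 [array([251.1, 212.1]), array([542.3, 212. ])]
27 [array([250. , 213.7]), array([546.8, 213.6])]
33 [array([247.6, 217.2]), array([556.5, 217.1])]
```

View pics/w9.png

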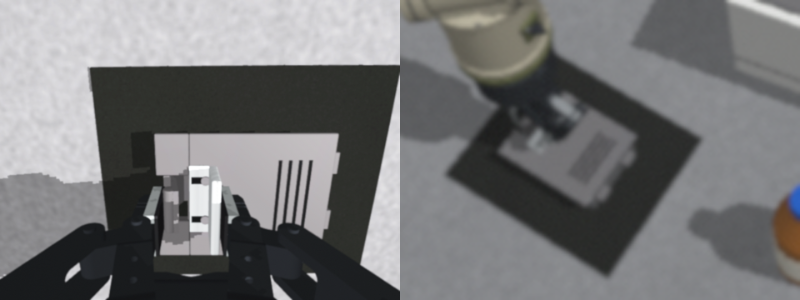

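The cover stands flat on the mat: plate edge level, corners (248,214)/(538,214) as predicted. Release gently.

Call:
jog_arm --pt "0 0 0" --pt "0 0 0.3" --pt "-1 0 0.3" --pt "-1 0 0.3" --turn '[0, 0, 0, 0]' --grip 37

```text
clock: 20.2
position: [0.4083, -0.3506, 0.0312]
ee_rot: [0.738, 0.675, -0.001, -0.003]
ft_force: [-1.0, -0.6, 0.2]
grip_width: 0.435
```

Call:
jog_arm --pt "0 0 0" --pt "0 0 0" --pt "0 0 0" --pt "0 0 0" --pt "0 0 0" --turn '[0, 0, 0, 0, 0]' --grip 50

```text
clock: 20.62
position: [0.4084, -0.3506, 0.0312]
ee_rot: [0.738, 0.675, -0.001, -0.003]
ft_force: [-0.4, 0.4, 0.4]
grip_width: 0.582
```

```bash
python3 o.py
```

```text
t 20.6167 pos [ 0.4084 -0.3506  0.0312] F [-0.41  0.33] 0.37 T [ 0.   -0.1   0.02] w 49.74 cov [-35.8   0.3] pads -60.67 -10.94
```

Clear of contact on both sides. Raise straight up.

Call:
jog_arm --pt "0 0 3" --pt "0 0 8" --pt "0 0 15" --pt "0 0 25" --pt "0 0 40" --pt "0 0 60" --pt "0 0 85" --pt "0 0 115" --pt "0 0 145" --pt "0 0 170" --pt "0 0 185" --pt "0 0 190" --turn '[0, 0, 0, 0, 0, 0, 0, 0, 0, 0, 0, 0]'

```text
clock: 21.62
position: [0.4091, -0.3515, 0.2246]
ee_rot: [0.738, 0.675, 0.0, -0.001]
ft_force: [0.0, 0.4, 0.3]
grip_width: 0.584
```

Run:
```python
from h import *
exec(open("o.py").read())
p=manip.camera("wrist");t=manip.camera("top");s=manip.camera("scene")
for q in (p,t,s):
  for l,z in(("mat",.003),("cover",.03),("bottle",.145),("carton",.095)):
    for d in manip.outline_of(q,l)[:3]:
        c,_=cv2.findContours(d["mask"].astype(np.uint8),0,1);c=max(c,key=cv2.contourArea)
        w=np.array([atz(q,v[0].astype(float),z)[:2] for v in c]);print(l,np.round(d["extent"]),[np.round(x,1) for x in cv2.minAreaRect((w*1000).astype(np.float32))])
  print()
A=cv2.resize(p["frame"],(480,360));B=cv2.resize(s["frame"][160:460,160:460],(360,360))
save(p,"w10.png",cv2.resize(np.hstack([A,B]),(798,342)))
```

```text
t 21.6167 pos [ 0.4091 -0.3515  0.2246] F [-0.03  0.43] 0.33 T [0.01 0.01 0.02] w 49.84 cov [-35.02  -0.58] pads -59.94 -10.1
mat [230. 114. 465. 294.] [array([ 442.7, -354. ]), array([160.6, 200.7]), np.float64(85.5)]
cover [280. 163. 422. 256.] [array([ 444.2, -353.1]), array([ 81.9, 111.9]), np.float64(84.9)]
bottle [590. 132. 640. 208.] [array([ 580.3, -320.2]), array([24.5, 42.8]), np.float64(7.4)]
bottle [468.   2. 538.  10.] [array([ 513.9, -232.3]), array([ 4.4, 35.3]), np.float64(85.4)]
carton [466.   0. 530.  12.] [array([ 533.3, -221. ]), array([ 5.4, 37.2]), np.float64(85.4)]

mat [433. 242. 491. 315.] [array([ 446. , -355.3]), array([160.4, 199.6]), np.float64(85.6)]
cover [158. 193. 201. 237.] [array([612.8, 466. ]), array([ 81.5, 108.9]), np.float64(27.4)]
cover [453. 256. 481. 298.] [array([ 445.9, -355.6]), array([ 85.7, 113.2]), np.float64(87.9)]
cover [307. 268. 365. 329.] [array([375.2,   9.8]), array([153.7, 111.6]), np.float64(26.3)]
bottle [445. 170. 475. 202.] [array([ 674. , -316.1]), array([62.2, 91.2]), np.float64(44.6)]
carton [212. 176. 237. 206.] [array([668.7, 327.1]), array([84.4, 72.6]), np.float64(2.0)]

mat [165. 339. 270. 431.] [array([ 444.2, -354.2]), array([162.6, 203. ]), np.float64(85.7)]
cover [238. 241. 294. 277.] [array([374.7,   8.4]), array([156.3, 125.9]), np.float64(25.8)]
cover [190. 355. 246. 403.] [array([ 446.9, -353.8]), array([ 83.5, 124.3]), np.float64(85.3)]
cover [389. 172. 415. 195.] [array([617.8, 459.6]), array([ 80.4, 105.5]), np.float64(26.5)]
bottle [299. 391. 326. 438.] [array([ 714.1, -364.2]), array([59.5, 87.5]), np.float64(35.7)]
carton [394. 189. 427. 232.] [array([687.2, 299.3]), array([ 73.6, 145.2]), np.float64(7.4)]
```

Numbers from all three cameras put the cover within about 2 mm of the mat's centre and flat. Bottle and carton have not moved. Handing in.

```bash
python3 -c "
from h import *
print(manip.hand_in(), manip.get_obs()['clock'])"
```

```text
the job is handed in; nothing more can be done
the job is handed in; nothing more can be done
```

The lamp cover is off, lying flat and right way up in the middle of the rubber mat. I handed the job in after about 22 s on the robot's clock, well under the 67 s limit.

- **Freeing the cover:** I pressed the tab from its own side so the cover sat home towards its tongues, then closed on the pull at about 30.3 mm. That put an estimated 9.6 N on the tab, below the 16 N at which it snaps. A first press rode high on the tab, so I backed off, went about 5 mm lower and pressed again.
- **Taking it out:** The tab edge came up with only about 2 N of pull. I swung it to about 0.3 rad, drew the tongues out 17 mm, and lifted. The cover stayed well above the lamp by the given dimensions, and the lamp looked untouched in the one picture of the opening.
- **Setting it down:** The tongue end touched first and the rest was lowered along an arc until flat, with at most about 5 N on the mat. I then opened the jaws and raised the arm clear.

**Last checks:**
- The three cameras put the cover within about 3 mm of the mat's centre.
- The bottle and carton were where they had been, to within measurement noise, and the two other covers were still in place.
- The force on the tool was about zero.

I could not view the final picture because the viewer's limit was reached, so the last check rests on those measurements and the picture taken just before release.

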